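# Dry run of a cutting line

## Task

I am about to saw this plywood panel, so give me a dry run of the cut: first slide the roll of masking tape, by pushing it and without picking it up, until it lies a good two finger-widths clear of the black line everywhere. Then trace the whole line with the fingertips from the green dot to the red dot, round both bends, with the point midway between the fingertips staying on the line and no more than 2 cm above the panel; brushing the panel is fine, pressing on it is not. Leave the pencil and the other things lying as they are, and come away clear at the end.

Things in the scene. Friction and masses are not known exactly. Their poses are not given: they have to be found in the camera images.
- panel: Plywood panel, 210 x 310 x 9 mm, flat, pinned to the bench (cannot move), turned up to 0.22 rad. Origin: centre of its underside; x across its 210 mm (away from the robot at yaw 0), y along its 310 mm (to the left), z up. The 4 mm black line on its top runs straight through mark0, mark2, mark5, mark7, at panel x, y in mm (-30, 130), (-30, 50), (30, -50), (30, -130).
- start_dot: Flat green dot, 22 mm across, 1 mm thick, on the panel's top at the end of the line where the trace starts; it may be at either end. Origin at its centre, on the panel's top.
- end_dot: Flat red dot, 22 mm across, 1 mm thick, on the panel's top at the end of the line where the trace finishes. Origin at its centre, on the panel's top.
- tape: Roll of cream-coloured masking tape lying flat on the panel, across the slanting leg of the line; about 100 mm across, 25 mm high, with a brown core, loose, 80 to 170 g. Origin at the centre of its underside. It slides when its side is pushed.
- pencil: Red pencil, 8 mm thick and 143 mm long along its own y, lying loose on the panel beyond the line, near the far right corner. Bystander. Origin at the middle of its underside.
- try_square: Try square with wooden stock and steel blade, 115 x 168 x 17 mm, on the bench at the left. Bystander. Origin at the middle of its underside.
- tape_measure: Yellow tape measure, 33 x 81 x 64 mm, on the bench to the left of the panel. Bystander. Origin at the middle of its underside.
- sanding_block: Brown sanding block, 62 x 113 x 35 mm, on the bench at the back left. Bystander. Origin at the middle of its underside.
- pliers: Pliers with blue handles, 53 x 177 x 14 mm, on the bench to the right of the panel. Bystander. Origin at the middle of its underside.
- mark0 (a point): Point of the black line on the panel's top surface: one end of the line. Marks are about 40 mm apart, numbered along the line from the panel's +y end.
- mark1 (a point): Point of the black line on the panel's top surface: midway along the first outer leg. Marks are about 40 mm apart, numbered along the line from the panel's +y end.
- mark2 (a point): Point of the black line on the panel's top surface: the bend between that leg and the slanting leg. Marks are about 40 mm apart, numbered along the line from the panel's +y end.
- mark3 (a point): Point of the black line on the panel's top surface: one third along the slanting leg. Marks are about 40 mm apart, numbered along the line from the panel's +y end.
- mark4 (a point): Point of the black line on the panel's top surface: two thirds along the slanting leg. Marks are about 40 mm apart, numbered along the line from the panel's +y end.
- mark5 (a point): Point of the black line on the panel's top surface: the other bend. Marks are about 40 mm apart, numbered along the line from the panel's +y end.
- mark6 (a point): Point of the black line on the panel's top surface: midway along the second outer leg. Marks are about 40 mm apart, numbered along the line from the panel's +y end.
- mark7 (a point): Point of the black line on the panel's top surface: the other end of the line. Marks are about 40 mm apart, numbered along the line from the panel's +y end.
There are look-alikes about, which are no part of the job. What is meant by the tape is not pink, and is the smaller of those in its own colour.

How it is judged (in metres and radians):
On the way, in this order (a step that is already met when the one before it is completed fails the run):
1. the roll of tape is clear of the whole line (horizontal distance between tape and mark0 above 0.066 m and horizontal distance between tape and mark1 above 0.066 m and horizontal distance between tape and mark2 above 0.066 m and horizontal distance between tape and mark3 above 0.066 m and horizontal distance between tape and mark4 above 0.066 m and horizontal distance between tape and mark5 above 0.066 m and horizontal distance between tape and mark6 above 0.066 m and horizontal distance between tape and mark7 above 0.066 m), for 0.2 s.
2. fingertips low over the start, at the green dot (((horizontal distance between start_dot and mark0 below 0.05 m and (horizontal distance between the grasp point and mark0 below 0.015 m and z of the grasp point in the frame of panel below 0.055 m)) or (not (horizontal distance between start_dot and mark0 below 0.05 m) and (horizontal distance between the grasp point and mark7 below 0.015 m and z of the grasp point in the frame of panel below 0.055 m)))), for 0.02 s.
3. fingertips low over halfway to the first bend (((horizontal distance between start_dot and mark0 below 0.05 m and (horizontal distance between the grasp point and mark1 below 0.015 m and z of the grasp point in the frame of panel below 0.055 m)) or (not (horizontal distance between start_dot and mark0 below 0.05 m) and (horizontal distance between the grasp point and mark6 below 0.015 m and z of the grasp point in the frame of panel below 0.055 m)))), for 0.02 s.
4. fingertips low over the first bend (((horizontal distance between start_dot and mark0 below 0.05 m and (horizontal distance between the grasp point and mark2 below 0.015 m and z of the grasp point in the frame of panel below 0.055 m)) or (not (horizontal distance between start_dot and mark0 below 0.05 m) and (horizontal distance between the grasp point and mark5 below 0.015 m and z of the grasp point in the frame of panel below 0.055 m)))), for 0.02 s.
5. fingertips low over a third of the way along the slanting leg (((horizontal distance between start_dot and mark0 below 0.05 m and (horizontal distance between the grasp point and mark3 below 0.015 m and z of the grasp point in the frame of panel below 0.055 m)) or (not (horizontal distance between start_dot and mark0 below 0.05 m) and (horizontal distance between the grasp point and mark4 below 0.015 m and z of the grasp point in the frame of panel below 0.055 m)))), for 0.02 s.
6. fingertips low over two thirds of the way along the slanting leg (((horizontal distance between start_dot and mark0 below 0.05 m and (horizontal distance between the grasp point and mark4 below 0.015 m and z of the grasp point in the frame of panel below 0.055 m)) or (not (horizontal distance between start_dot and mark0 below 0.05 m) and (horizontal distance between the grasp point and mark3 below 0.015 m and z of the grasp point in the frame of panel below 0.055 m)))), for 0.02 s.
7. fingertips low over the second bend (((horizontal distance between start_dot and mark0 below 0.05 m and (horizontal distance between the grasp point and mark5 below 0.015 m and z of the grasp point in the frame of panel below 0.055 m)) or (not (horizontal distance between start_dot and mark0 below 0.05 m) and (horizontal distance between the grasp point and mark2 below 0.015 m and z of the grasp point in the frame of panel below 0.055 m)))), for 0.02 s.
8. fingertips low over halfway along the last leg (((horizontal distance between start_dot and mark0 below 0.05 m and (horizontal distance between the grasp point and mark6 below 0.015 m and z of the grasp point in the frame of panel below 0.055 m)) or (not (horizontal distance between start_dot and mark0 below 0.05 m) and (horizontal distance between the grasp point and mark1 below 0.015 m and z of the grasp point in the frame of panel below 0.055 m)))), for 0.02 s.
9. fingertips low over the end, at the red dot (((horizontal distance between start_dot and mark0 below 0.05 m and (horizontal distance between the grasp point and mark7 below 0.015 m and z of the grasp point in the frame of panel below 0.055 m)) or (not (horizontal distance between start_dot and mark0 below 0.05 m) and (horizontal distance between the grasp point and mark0 below 0.015 m and z of the grasp point in the frame of panel below 0.055 m)))), for 0.02 s.
At the end, for the whole second after the job is handed in: All marks traced in order from green to red (TCP within 15 mm sideways, at most 55 mm above the panel's underside); the roll rests, its origin below 30 mm and more than 66 mm from every mark (about 15 mm clear of its rim) (all of step 1 and linear speed of tape below 0.01 m/s and height (world z) of tape below 0.03 m); the robot touches nothing.
It fails at once if the roll of tape is lifted (its origin rises above 40 mm) (height (world z) of tape above 0.04 m).
It fails at once if the roll of tape is stood up or flipped (angle between tape's own z axis and vertical above 0.6 rad).
It fails at once if the robot presses on the panel with more than 20 N (contact force between any of the fingers, the arm and panel above 20 N).
It fails at once if the pencil, try square, tape measure, sanding block or pliers is moved more than 30 mm (distance of any of pencil, try_square, tape_measure, sanding_block, pliers from where it was at the start of the episode above 0.03 m).
It also fails if it takes over 58 s, if anything falls off the work surface, if the arm or the gripper's body presses on something with over 40 N, if the wrist force passes 120 N, or if a joint passes its speed limit or range.

## Robot

A 6-joint arm with a two-finger parallel gripper is mounted at the origin on a cart in front of the work surface, level with it; the furniture and walls round the work are solid. World frame = base frame: x ahead of the robot, y to its left, z up, the work surface at z = 0. Lengths are in m, angles in degrees, forces in N, time in s.
With the tool pointing down it reaches from about 0.35 to 0.875 m from the base axis. Payload 4.2 kg.
Tool frame: the origin (TCP) lies between the finger pads, 19 mm behind the fingertips; this is the grasp point; z points along the fingers, y is the line along which they close (so a half turn about z gives the same grasp; the last joint's range is limited). The gripper opens to 87 mm and grips with 3 to 60 N. Pads are 19 mm wide; open, the fingers measure 117 mm over their backs; the gripper's body (75 mm by 190 mm) begins 51 mm behind the grasp point.
Start: joints at [14.817, 22.042, 0.453, 0, -68.411, -14.817], TCP at [0.625, 0, 0.241] pointing down, gripper open.
Joint ranges: [-179.83, 179.83], [-69.29, 118.12], [-61.27, 80.66], [-181.25, 117.63], [-171.15, -9.14], [-177.46, 177.46]. Speed limits (degrees/s): [159.86, 159.86, 180, 180, 180, 180].

## Interface

Orientations are given as a 3x3 rotation matrix whose columns are the frame's x, y, z axes.
In Python, from station import sense, capture, finish_job, spot_in, tip_of gives the robot as it stands. The module is installed in compiled form; this text tells all that it offers.
- The arm moves only by the tool servo_tool, never from a script. Its arguments are lists of equal length, an entry for each row: "slide": the shift along the tool's x, y, z in m, a list of three; "spin": the turn about the tool's z in degrees; "grip": the closure, from 0 (fully open) to 1 (shut). A call has exactly 5 rows; each row is the pose to reach, as a shift and turn from the pose commanded when the call began, along the tool's axes at that moment; what a row does not reach only later rows make up. A row lasts 1/12 s, in which the tool goes at most 41.7 mm and 7.16 degrees, less where a joint would pass 70% of its speed; a pose out of reach is approached as far as the arm can. A call with a gripper value outside its range is refused whole. The fingers move at their own pace and stop on an object; the grip force is fixed at half the most. Time passes only in rows, so rows that repeat a pose let the fingers close, or fill a call up. It gives the time, the measured TCP pose, the force, the opening and the grip force at its end, in the units of the state.
- sense(): the state, without advancing time (a new reading comes with each control period).
- capture(name): name is "scene" or "side" or "wrist"; returns a dict with "pixels" (400x640x3 uint8, blue, green, red), "depth" (400x640 float32, m along the optical axis (not along the pixel's ray), 0 where there is no reading), "fx", "fy", "cx", "cy" (pixels), "k1" (the pictures are not rectified: a ray, as slopes to the right and down, at radius r is drawn at 1 + k1 r^2 times it, then the intrinsics apply), "R" (3x3) and "t" (3): a world point X has camera coordinates R X + t; the wrist camera has in their place "hand_eye" (4x4, takes a point from camera to tool coordinates, whose origin is the TCP and whose axes are the flange's). Camera axes: x right, y down, z forward; pixel columns grow to the right and rows downward; lengths in m; the calibration is good to about 2 mm. A picture is of the moment at which its call begins: read the wrist's pose just before it.
- finish_job(): hands the job in; it is judged then, once.
Trained networks look in the newest picture that a camera, given by its name, has taken for a name from the list of things; names that differ only in an ending like _2 or _b are one class to them, and where a whole thing is asked for, a point or a joint stands for the part that bears it (a point fixed in the world has none). Each returns a list of dicts, best first, with "conf" (0 to 1); they miss things now and then, are a little off and sometimes report something else, mostly with a low value. They report only what shows in the picture. A call takes as long as a camera call. They do not tell look-alikes from the thing itself.
- spot_in(thing, camera): "point" ([x, y, z] in m, in world coordinates, good to about 4 mm: the middle of the surface that is visible of it).
- tip_of(thing, camera): "point" ([x, y, z] in m, in world coordinates, good to about 4 mm: a listed point, or the origin of a listed thing).
The state is a dict: "time_s": time; "joints": joint angles; "joint_velocities": joint speeds; "effort": joint torques, N m; "tcp_pos": TCP position; "ee_rot": TCP orientation; "wrist_force": force on the tool from outside, world axes, zero at the start; "moment": the same for the moment, N m; "gripper_width": opening from 0.0 (shut) to 1.0 (fully open); "gripper_force": force on a finger pad.
Only numpy, scipy, OpenCV 4.12 (cv2) and the standard library are available. Lean on these libraries where they do the work, as an engineer would, in place of code of your own. Each camera call takes 0.05 s, during which the arm holds its last target. There are 200 camera calls.

## Working session

There is one attempt and no reset: what is moved stays moved. The work goes in short steps, Python scripts to look and compute and a tool call to move; the robot and the scene stay as the last step left them, time stands still between calls to the robot, and variables do not carry over. Pictures are saved under pics/ and viewed, at most 10 in all, crops included, and the job is handed in when it is done.

Besides the shell and the picture viewer there is one more tool, called after "Call:" as name(argument=value, ...), one argument or row to a line, values as JSON. servo_tool: Moves the arm, as the interface text tells. Its arguments: {"type":"object","properties":{"slide":{"type":"array"},"spin":{"type":"array"},"grip":{"type":"array"}},"required":["slide","spin","grip"]}

```bash
mkdir -p pics
python3 - <<'E'
from station import *
import cv2
s=sense();print(s['time_s'],s['tcp_pos'],s['ee_rot'],s['gripper_width'])
for c in('scene','wrist'):
    d=capture(c);cv2.imwrite(f'pics/{c}0.png',d['pixels'])
    for n in ['start_dot','end_dot','tape','pencil','panel']+['mark%d'%i for i in range(8)]:
        print(c,n,[([round(float(v),3) for v in r['point']],round(r['conf'],2)) for r in tip_of(n,c)][:4])
print(sense()['time_s'])
E
```

```text
0.0 [6.24431113e-01 2.96650807e-05 2.40125632e-01] [[-1.73285699e-04 -9.99997480e-01 -2.23817547e-03]
 [-9.99999982e-01  1.73469265e-04 -8.18220785e-05]
 [ 8.22101270e-05  2.23816125e-03 -9.99997492e-01]] 0.9979039781829323
scene start_dot [([0.514, -0.24, 0.013], 0.59), ([0.512, -0.238, 0.009], 0.56), ([0.471, -0.016, 0.012], 0.54)]
scene end_dot [([0.477, 0.024, 0.011], 0.45)]
scene tape [([0.348, 0.167, 0.002], 0.9), ([0.508, 0.22, -0.001], 0.7), ([0.486, -0.095, 0.006], 0.62)]
scene pencil [([0.501, -0.125, 0.008], 0.61), ([0.571, -0.198, 0.011], 0.53)]
scene panel [([0.493, -0.106, 0.003], 0.68)]
scene mark0 [([0.469, -0.054, 0.008], 0.97), ([0.51, -0.239, 0.014], 0.94), ([0.479, 0.025, 0.007], 0.93), ([0.518, -0.195, 0.01], 0.89)]
scene mark1 [([0.469, -0.054, 0.008], 0.97), ([0.51, -0.239, 0.014], 0.94), ([0.479, 0.025, 0.007], 0.93), ([0.518, -0.195, 0.01], 0.89)]
scene mark2 [([0.469, -0.054, 0.008], 0.97), ([0.51, -0.239, 0.014], 0.94), ([0.479, 0.025, 0.007], 0.93), ([0.518, -0.195, 0.01], 0.89)]
scene mark3 [([0.469, -0.054, 0.008], 0.97), ([0.51, -0.239, 0.014], 0.94), (
[... 1161 characters left out ...]
0.74)]
wrist mark3 [([0.479, 0.021, 0.012], 0.86), ([0.52, -0.159, 0.005], 0.81), ([0.506, -0.124, 0.006], 0.77), ([0.47, -0.051, 0.012], 0.74)]
wrist mark4 [([0.479, 0.021, 0.012], 0.86), ([0.52, -0.159, 0.005], 0.81), ([0.506, -0.124, 0.006], 0.77), ([0.47, -0.051, 0.012], 0.74)]
wrist mark5 [([0.479, 0.021, 0.012], 0.86), ([0.52, -0.159, 0.005], 0.81), ([0.506, -0.124, 0.006], 0.77), ([0.47, -0.051, 0.012], 0.74)]
wrist mark6 [([0.479, 0.021, 0.012], 0.86), ([0.52, -0.159, 0.005], 0.81), ([0.506, -0.124, 0.006], 0.77), ([0.47, -0.051, 0.012], 0.74)]
wrist mark7 [([0.479, 0.021, 0.012], 0.86), ([0.52, -0.159, 0.005], 0.81), ([0.506, -0.124, 0.006], 0.77), ([0.47, -0.051, 0.012], 0.74)]
1.4
```

View pics/scene0.png

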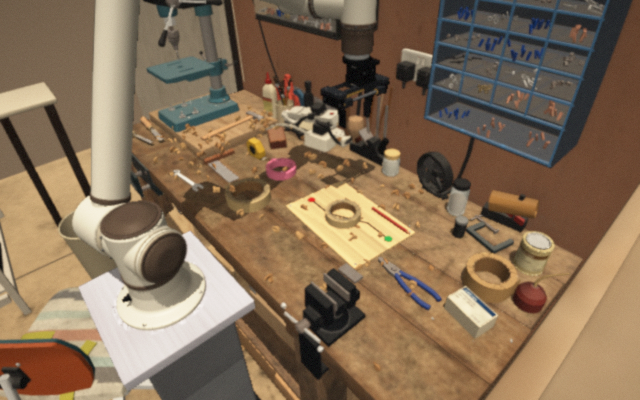

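View pics/wrist0.png

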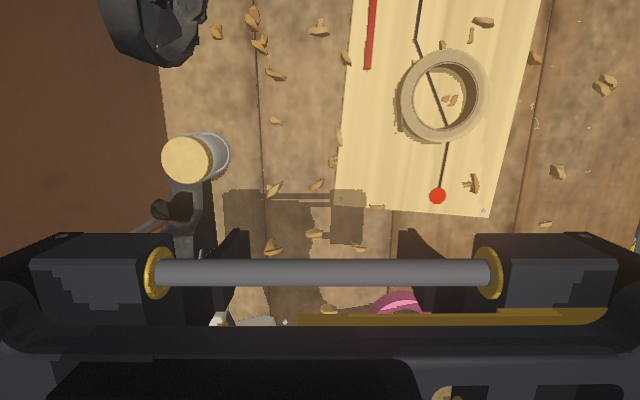

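The scene camera shows the red dot at (312,200) and the green dot at (388,238). The cream roll is at (344,212) and the pencil at (390,220). The wrist view shows the red dot at (437,196), the roll at (440,95) and the pencil's near end at (368,68). Next I'll refine these positions and check for tall obstacles.

```bash
cat > h.py <<'E'
from station import *
import numpy as np, cv2
def cloud(c):
    s=sense(); d=capture(c)
    v,u=np.mgrid[0:400,0:640].astype(np.float64)
    K=np.array([[d['fx'],0,d['cx']],[0,d['fy'],d['cy']],[0,0,1.]])
    p=cv2.undistortPoints(np.stack([u,v],-1).reshape(-1,1,2),K,np.array([d['k1'],0,0,0.])).reshape(400,640,2)
    z=d['depth'][...,None]; P=np.concatenate([p*z,z],-1)
    if c=='wrist':
        H=np.array(d['hand_eye']); P=P@H[:3,:3].T+H[:3,3]
        P=P@np.array(s['ee_rot']).T+np.array(s['tcp_pos'])
    else: P=(P-np.array(d['t']))@np.array(d['R'])
    P[d['depth']<=0]=np.nan
    return d['pixels'],P
E
python3 - <<'E'
from h import *
r=lambda a:np.round(a,3)
for c in('scene','side','wrist'):
    im,P=cloud(c)
    if c=='side':cv2.imwrite('pics/side0.png',im)
    hsv=cv2.cvtColor(im,cv2.COLOR_BGR2HSV).astype(int);h,s,v=np.moveaxis(hsv,-1,0)
    x,y,z=np.moveaxis(P,-1,0)
    box=(x>.35)&(x<.65)&(y>-.3)&(y<.08)&(z<.05)
    red=box&((h<6)|(h>174))&(s>150)&(v>80); gr=box&(h>45)&(h<80)&(s>120)
    n,L,S,C=cv2.connectedComponentsWithStats(red.astype(np.uint8))
    for i in range(1,n):
        if S[i,4]>8:
            q=P[L==i];print(c,'red',S[i,4],r(np.nanmedian(q,0)),'min',r(np.nanmin(q,0)),'max',r(np.nanmax(q,0)), (q[:,:2].min(0)+q[:,:2].max(0))/2)
    if gr.sum()>5:q=P[gr];print(c,'green',gr.sum(),r(np.nanmedian(q,0)),r((q.min(0)+q.max(0))/2))
    top=box&(z>.027)&(z<.042)&(x>.4)&(x<.58)&(y>-.2)&(y<-.02)
    q=P[top]
    if len(q)>20:
        (cx,cy),R=cv2.minEnclosingCircle(q[:,:2].astype(np.float32));A=np.c_[q[:,:2],np.ones(len(q))]
        print(c,'tape',len(q),r([cx,cy,R]),r(np.nanmedian(q,0)),r(q.min(0)),r(q.max(0)))
    pan=box&(abs(z-.009)<.004)&(h>12)&(h<40)&(v>150);print(c,'panel z',r(np.nanmedian(P[pan][:,2])))
    if c!='wrist':
        t=(z>.06)&(z<.3)&(x>.33)&(x<.75)&(y>-.4)&(y<.2)
        H={}
        for a in P[t]:
            k=(int(a[0]//.03),int(a[1]//.03));H.setdefault(k,[]).append(a[2])
        print(c,'tall',[(round(k[0]*.03,2),round(k[1]*.03,2),round(max(w),2)) for k,w in sorted(H.items()) if len(w)>5])
E
```

```text
scene red 14 [0.476 0.025 0.011] min [0.467 0.019 0.009] max [0.482 0.03  0.012] [0.47486918 0.02462542]
scene red 43 [ 0.566 -0.202  0.017] min [ 0.561 -0.254  0.014] max [ 0.571 -0.141  0.02 ] [ 0.56631246 -0.19740028]
scene green 27 [ 0.512 -0.24   0.01 ] [ 0.511 -0.24   0.011]
scene tape 460 [ 0.489 -0.094  0.055] [ 0.485 -0.1    0.034] [ 0.435 -0.145  0.027] [ 0.537 -0.045  0.038]
scene panel z 0.009
scene tall [(0.51, -0.06, np.float64(0.3)), (0.51, -0.03, np.float64(0.3)), (0.51, 0.0, np.float64(0.3)), (0.51, 0.03, np.float64(0.3)), (0.54, -0.06, np.float64(0.3)), (0.54, -0.03, np.float64(0.28)), (0.54, 0.0, np.float64(0.27)), (0.57, -0.03, np.float64(0.28)), (0.57, 0.0, np.float64(0.25)), (0.66, -0.42, np.float64(0.28)), (0.66, -0.39, np.float64(0.28)), (0.66, -0.36, np.float64(0.28)), (0.66, -0.33, np.float64(0.28)), (0.66, -0.3, np.float64(0.28)), (0.66, -0.27, np.float64(0.28)), (0.66, -0.24, np.float64(0.28)), (0.66, -0.21, np.float64(0.3)), (0.66, -0.06, np.float64(0.3)), (0.66, -0.03, np.float64(0.3)), (0.66, 0.0, np.float64(0.3)), (0.69, -0.42, np.float64(0.28)), (0.69
[... 958 characters left out ...]
69, -0.3, np.float64(0.28)), (0.69, -0.27, np.float64(0.28)), (0.69, -0.24, np.float64(0.3)), (0.69, -0.21, np.float64(0.3)), (0.69, -0.06, np.float64(0.3)), (0.72, -0.3, np.float64(0.28)), (0.72, -0.27, np.float64(0.3)), (0.72, -0.24, np.float64(0.3)), (0.72, -0.21, np.float64(0.3)), (0.72, -0.06, np.float64(0.08)), (0.72, -0.03, np.float64(0.07))]
wrist red 393 [ 0.573 -0.166  0.019] min [ 0.568 -0.196  0.016] max [ 0.578 -0.127  0.021] [ 0.57288743 -0.16183535]
wrist red 33 [0.478 0.033 0.011] min [0.469 0.025 0.01 ] max [0.486 0.035 0.013] [0.47766317 0.03011923]
wrist tape 3691 [ 0.493 -0.093  0.055] [ 0.488 -0.099  0.035] [ 0.44  -0.144  0.027] [ 0.539 -0.046  0.038]
wrist panel z 0.01
```

Call:
servo_tool(
  slide=[
    [0.01,0.014,0.02],
    [0.02,0.028,0.04],
    [0.03,0.042,0.06],
    [0.04,0.056,0.08],
    [0.049,0.07,0.1],
  ],
  spin=[7,14,21,28,35],
  grip=[0.42,0.42,0.42,0.42,0.42],
)

```text
time_s: 1.97
tcp_pos: [0.5543, -0.0495, 0.1406]
ee_rot: [[-0.579, -0.816, 0.001], [-0.816, 0.579, 0.0], [-0.0, -0.001, -1.0]]
wrist_force: [0.2, -0.4, -0.1]
gripper_width: 0.705
gripper_force: 0.0
```

Call:
servo_tool(
  slide=[
    [0,0,0],
    [0,0,0.01],
    [0,0,0.02],
    [0,0,0.02],
    [0,0,0.02],
  ],
  spin=[7,14,20,20,20],
  grip=[0.42,0.42,0.42,0.42,0.42],
)

```text
time_s: 2.38
tcp_pos: [0.5549, -0.0491, 0.121]
ee_rot: [[-0.817, -0.576, -0.001], [-0.576, 0.817, -0.0], [0.001, 0.0, -1.0]]
wrist_force: [0.7, -0.5, 0.8]
gripper_width: 0.584
gripper_force: 0.0
```

Call:
servo_tool(
  slide=[
    [0,0,0.025],
    [0,0,0.05],
    [0,0,0.07],
    [0,0,0.08],
    [0,0,0.087],
  ],
  spin=[0,0,0,0,0],
  grip=[0.42,0.42,0.42,0.42,0.42],
)

```text
time_s: 2.8
tcp_pos: [0.555, -0.049, 0.0336]
ee_rot: [[-0.818, -0.575, -0.001], [-0.575, 0.818, -0.0], [0.001, 0.0, -1.0]]
wrist_force: [-0.9, -1.0, 0.0]
gripper_width: 0.577
gripper_force: 0.0
```

Call:
servo_tool(
  slide=[
    [0.006,0,0],
    [0.012,0,0],
    [0.018,0,0],
    [0.024,0,0],
    [0.03,0,0],
  ],
  spin=[0,0,0,0,0],
  grip=[0.42,0.42,0.42,0.42,0.42],
)

```text
time_s: 3.22
tcp_pos: [0.5304, -0.0666, 0.0353]
ee_rot: [[-0.819, -0.574, 0.002], [-0.574, 0.819, 0.0], [-0.002, -0.001, -1.0]]
wrist_force: [0.3, -1.0, 1.0]
gripper_width: 0.578
gripper_force: 0.4
```

Call:
servo_tool(
  slide=[
    [0.007,0,0],
    [0.014,0,0],
    [0.021,0,0],
    [0.028,0,0],
    [0.035,0,0],
  ],
  spin=[0,0,0,0,0],
  grip=[0.42,0.42,0.42,0.42,0.42],
)

```text
time_s: 3.63
tcp_pos: [0.5016, -0.0866, 0.0345]
ee_rot: [[-0.819, -0.574, 0.001], [-0.574, 0.819, 0.0], [-0.001, -0.001, -1.0]]
wrist_force: [1.5, 0.5, 2.1]
gripper_width: 0.581
gripper_force: 0.9
```

Pushing. About 37 mm remain, then I'll back off gently.

Call:
servo_tool(
  slide=[
    [0.009,0,0],
    [0.018,0,0],
    [0.026,0,0],
    [0.033,0,0],
    [0.038,0,0],
  ],
  spin=[0,0,0,0,0],
  grip=[0.42,0.42,0.42,0.42,0.42],
)

```text
time_s: 4.05
tcp_pos: [0.4696, -0.1086, 0.0342]
ee_rot: [[-0.819, -0.573, -0.0], [-0.573, 0.819, 0.0], [0.0, 0.0, -1.0]]
wrist_force: [1.1, 0.8, 1.2]
gripper_width: 0.581
gripper_force: 0.8
```

Call:
servo_tool(
  slide=[
    [0,0,0],
    [-0.01,0,0],
    [-0.025,0,-0.01],
    [-0.03,0,-0.04],
    [-0.03,0,-0.08],
  ],
  spin=[0,0,0,0,0],
  grip=[0.42,0.42,0.42,0.42,0.42],
)

```text
time_s: 4.47
tcp_pos: [0.4946, -0.09, 0.1124]
ee_rot: [[-0.819, -0.574, -0.008], [-0.574, 0.819, -0.001], [0.007, 0.004, -1.0]]
wrist_force: [0.4, -0.3, 0.1]
gripper_width: 0.577
gripper_force: 0.0
```

Call:
servo_tool(
  slide=[
    [0,0,-0.03],
    [0,0,-0.06],
    [0,0,-0.09],
    [0,0,-0.12],
    [0,0,-0.12],
  ],
  spin=[-7,-14,-21,-28,-35],
  grip=[1,1,1,1,1],
)

```text
time_s: 4.88
tcp_pos: [0.4989, -0.0906, 0.2408]
ee_rot: [[-0.335, -0.942, 0.012], [-0.942, 0.335, -0.001], [-0.003, -0.012, -1.0]]
wrist_force: [0.3, -0.9, 0.1]
gripper_width: 0.288
gripper_force: 0.0
```

Call:
servo_tool(
  slide=[
    [0,0,0],
    [0,0,0],
    [0,0,0],
    [0,0,0],
    [0,0,0],
  ],
  spin=[-7,-14,-20,-20,-20],
  grip=[1,1,1,1,1],
)

```text
time_s: 5.3
tcp_pos: [0.4953, -0.0905, 0.234]
ee_rot: [[-0.002, -1.0, -0.001], [-1.0, 0.002, -0.0], [0.0, 0.001, -1.0]]
wrist_force: [-0.4, 0.5, 0.2]
gripper_width: 0.016
gripper_force: 0.0
```

Run:
```python
from h import *
r=lambda a:np.round(a,4)
print(sense()['tcp_pos'],sense()['gripper_width'])
for c in('scene','wrist'):
    im,P=cloud(c); cv2.imwrite(f'pics/{c}1.png',im)
    hsv=cv2.cvtColor(im,cv2.COLOR_BGR2HSV).astype(int);h,s,v=np.moveaxis(hsv,-1,0)
    x,y,z=np.moveaxis(P,-1,0)
    q=P[(z>.027)&(z<.042)&(x>.34)&(x<.52)&(y>-.23)&(y<-.03)]
    print(c,'tape',len(q),r((q.min(0)+q.max(0))/2),r(q.max(0)-q.min(0)))
    m=(abs(z-.0095)<.006)&(v<90)&(x>.44)&(x<.54)&(y>-.235)&(y<.02)
    # dark line: mean x in y slices
    for y0 in np.arange(-.23,.02,.02):
        k=m&(abs(y-y0)<.005)
        if k.sum()>2: print(round(y0,3),k.sum(),r(np.median(x[k])),r(x[k].std()))
```

```text
[ 0.49532296 -0.09049059  0.23396533] 0.016093660601739106
scene tape 532 [ 0.4229 -0.1385  0.0322] [0.1007 0.1005 0.0104]
wrist tape 3286 [ 0.4263 -0.1392  0.0323] [0.0997 0.0997 0.0106]
-0.23 4 0.5155 0.0006
-0.21 6 0.517 0.0006
-0.19 17 0.5189 0.0006
-0.17 13 0.5206 0.0006
-0.15 14 0.5168 0.0016
-0.13 12 0.5068 0.0015
-0.11 15 0.4971 0.0017
-0.09 15 0.4871 0.0017
-0.07 16 0.4774 0.0017
-0.05 18 0.4701 0.0009
-0.03 17 0.4723 0.001
```

The roll now lies at (0.425, -0.139), at least 75 mm from every mark. The line matches the model to about 2 mm. Next is the approach to the green dot.

Call:
servo_tool(
  slide=[
    [0.035,-0.004,0.02],
    [0.07,-0.008,0.045],
    [0.1,-0.012,0.07],
    [0.13,-0.015,0.1],
    [0.1495,-0.0175,0.12],
  ],
  spin=[0,0,0,0,0],
  grip=[1,1,1,1,1],
)

```text
time_s: 5.82
tcp_pos: [0.5118, -0.2422, 0.1116]
ee_rot: [[-0.003, -1.0, -0.003], [-1.0, 0.003, 0.001], [-0.001, 0.003, -1.0]]
wrist_force: [0.5, 0.5, 0.4]
gripper_width: 0.005
gripper_force: 0.0
```

Call:
servo_tool(
  slide=[
    [0,0,0.025],
    [0,0,0.05],
    [0,0,0.068],
    [0,0,0.078],
    [0,0,0.078],
  ],
  spin=[0,0,0,0,0],
  grip=[1,1,1,1,1],
)

```text
time_s: 6.23
tcp_pos: [0.5112, -0.24, 0.0338]
ee_rot: [[-0.001, -1.0, -0.005], [-1.0, 0.001, 0.001], [-0.001, 0.005, -1.0]]
wrist_force: [0.2, 0.9, 1.1]
gripper_width: 0.006
gripper_force: 0.0
```

Call:
servo_tool(
  slide=[
    [-0.008,-0.001,0],
    [-0.016,-0.002,0],
    [-0.024,-0.003,0],
    [-0.032,-0.004,0],
    [-0.0395,-0.005,0],
  ],
  spin=[0,0,0,0,0],
  grip=[1,1,1,1,1],
)

```text
time_s: 6.65
tcp_pos: [0.5184, -0.1996, 0.0373]
ee_rot: [[0.001, -1.0, 0.002], [-1.0, -0.001, -0.0], [0.0, -0.002, -1.0]]
wrist_force: [0.2, -0.2, -0.3]
gripper_width: 0.006
gripper_force: 0.0
```

Call:
servo_tool(
  slide=[
    [-0.01,-0.001,0],
    [-0.02,-0.002,0],
    [-0.03,-0.003,0],
    [-0.0395,-0.004,0],
    [-0.0395,-0.004,0],
  ],
  spin=[0,0,0,0,0],
  grip=[1,1,1,1,1],
)

```text
time_s: 7.07
tcp_pos: [0.5219, -0.1596, 0.0363]
ee_rot: [[0.002, -1.0, 0.0], [-1.0, -0.002, 0.0], [-0.0, -0.0, -1.0]]
wrist_force: [-1.0, 0.6, 0.1]
gripper_width: 0.007
gripper_force: 0.0
```

Call:
servo_tool(
  slide=[
    [-0.008,0.004,0],
    [-0.016,0.008,0],
    [-0.024,0.012,0],
    [-0.03,0.0145,0],
    [-0.0355,0.017,0],
  ],
  spin=[0,0,0,0,0],
  grip=[1,1,1,1,1],
)

```text
time_s: 7.48
tcp_pos: [0.5041, -0.1252, 0.0363]
ee_rot: [[0.0, -1.0, -0.0], [-1.0, -0.0, -0.0], [0.0, 0.0, -1.0]]
wrist_force: [-0.1, 1.0, 0.0]
gripper_width: 0.006
gripper_force: 0.0
```

Call:
servo_tool(
  slide=[
    [-0.008,0.004,0],
    [-0.016,0.008,0],
    [-0.024,0.012,0],
    [-0.03,0.0145,0],
    [-0.0355,0.017,0],
  ],
  spin=[0,0,0,0,0],
  grip=[1,1,1,1,1],
)

```text
time_s: 7.9
tcp_pos: [0.4874, -0.0896, 0.0363]
ee_rot: [[0.0, -1.0, 0.0], [-1.0, -0.0, -0.0], [0.0, -0.0, -1.0]]
wrist_force: [0.4, 1.1, -1.5]
gripper_width: 0.001
gripper_force: 0.0
```

Call:
servo_tool(
  slide=[
    [-0.01,0.005,0],
    [-0.02,0.01,0],
    [-0.028,0.0135,0],
    [-0.0355,0.017,0],
    [-0.0355,0.017,0],
  ],
  spin=[0,0,0,0,0],
  grip=[1,1,1,1,1],
)

```text
time_s: 8.32
tcp_pos: [0.4699, -0.0536, 0.0363]
ee_rot: [[0.002, -1.0, -0.001], [-1.0, -0.002, 0.0], [-0.0, 0.001, -1.0]]
wrist_force: [0.2, -0.7, 0.6]
gripper_width: 0.006
gripper_force: 0.0
```

Last leg: x +8 mm, y +78 mm, then up.

Call:
servo_tool(
  slide=[
    [-0.008,-0.001,0],
    [-0.016,-0.002,0],
    [-0.024,-0.0025,0],
    [-0.032,-0.003,0],
    [-0.039,-0.004,0],
  ],
  spin=[0,0,0,0,0],
  grip=[1,1,1,1,1],
)

```text
time_s: 8.73
tcp_pos: [0.4748, -0.015, 0.0362]
ee_rot: [[0.0, -1.0, 0.0], [-1.0, -0.0, 0.0], [-0.0, -0.0, -1.0]]
wrist_force: [0.0, -0.0, -0.3]
gripper_width: 0.007
gripper_force: 0.0
```

Call:
servo_tool(
  slide=[
    [-0.01,-0.001,0],
    [-0.02,-0.002,0],
    [-0.03,-0.003,0],
    [-0.0395,-0.004,0],
    [-0.0395,-0.004,0],
  ],
  spin=[0,0,0,0,0],
  grip=[1,1,1,1,1],
)

```text
time_s: 9.15
tcp_pos: [0.4794, 0.0254, 0.0364]
ee_rot: [[0.002, -1.0, 0.001], [-1.0, -0.002, 0.0], [-0.0, -0.001, -1.0]]
wrist_force: [-0.0, -0.1, 0.4]
gripper_width: 0.005
gripper_force: 0.0
```

Call:
servo_tool(
  slide=[
    [0,0,0],
    [0,0,-0.03],
    [0,0,-0.07],
    [0,0,-0.11],
    [0,0,-0.15],
  ],
  spin=[0,0,0,0,0],
  grip=[1,1,1,1,1],
)

```text
time_s: 9.57
tcp_pos: [0.4779, 0.023, 0.1878]
ee_rot: [[-0.001, -1.0, -0.001], [-1.0, 0.001, -0.0], [0.0, 0.001, -1.0]]
wrist_force: [0.7, 0.5, -0.2]
gripper_width: 0.007
gripper_force: 0.0
```

Call:
servo_tool(
  slide=[
    [0,0,0],
    [0,0,0],
    [0,0,0],
    [0,0,0],
    [0,0,0],
  ],
  spin=[0,0,0,0,0],
  grip=[1,1,1,1,1],
)

```text
time_s: 9.98
tcp_pos: [0.4777, 0.0232, 0.1846]
ee_rot: [[-0.0, -1.0, -0.003], [-1.0, 0.0, -0.001], [0.001, 0.003, -1.0]]
wrist_force: [0.2, -0.3, -0.3]
gripper_width: 0.005
gripper_force: 0.0
```

Run:
```python
from h import *
im,P=cloud('scene'); cv2.imwrite('pics/scene2.png',im[150:300,220:460].repeat(3,0).repeat(3,1))
x,y,z=np.moveaxis(P,-1,0)
q=P[(z>.027)&(z<.042)&(x>.34)&(x<.52)&(y>-.23)&(y<-.05)];print((q.min(0)+q.max(0))/2)
```

```text
[ 0.42216549 -0.13920577  0.03279371]
```

View pics/scene2.png

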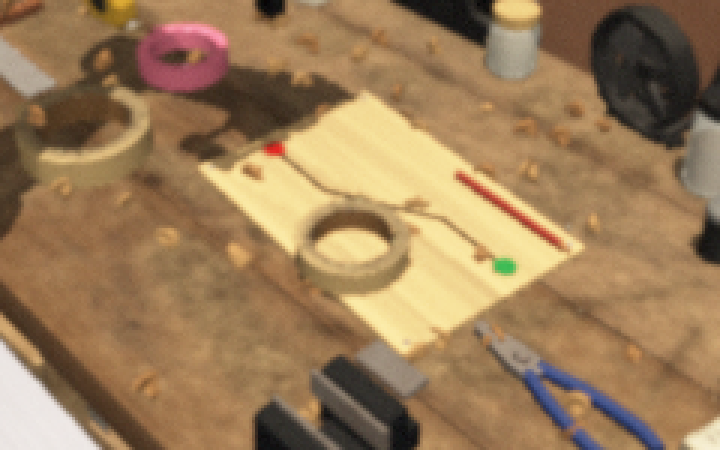

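The crop shows the roll at (353,245), clear of the line, with the red dot at (275,150), the green dot at (505,266), and the pencil and pliers where they were.

```bash
python3 -c "
from station import *
print(finish_job())"
```

```text
the job is handed in; nothing more can be done
None
```

I pushed the roll clear of the line (at least 75 mm from its centre to every mark), traced the line from the green dot to the red dot about 6–9 mm above the panel, came away clear and handed the job in; no verdict came back.

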